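# Set the dust-extraction selector and start the extractor

## Task

Switch the bench's dust extraction to the outlet that is open: with one fingertip, push the selector lever round until it points straight at the middle of the open outlet, not at one of the two capped ones. Push the lever only from one side at a time, do not pinch it. Then press the start button on the small grey box all the way down, let it come up again and take the hand away; leave the tape, bottle, offcut and sander where they stand.

Things in the scene. Friction and masses are not known exactly. Their poses are not given: they have to be found in the camera images.
- manifold: grey metal dust manifold, fixed to the bench, in a different place and turned differently each time: dark round hub of 68 mm radius and 66 mm height, with three round aluminium ducts (tops at 62 mm or lower) that run level from it to three grey outlet seats (36 mm radius, 60 mm high), 200 mm from the hub's axis, at -63, 0 and +63 degrees from this body's x axis (positive = anticlockwise from above). Origin: on the hub's axis, at bench height; z up
- selector (a joint): angle of the selector lever about the hub's vertical axis, rad, 0 along the manifold's x axis, growing anticlockwise seen from above, stops at -1.45 and +1.45. Stiff (about 0.22 N m of friction, so 2 to 3 N at a fingertip) and stays where it is left; no detents. It starts between two outlets, pointing at neither
- selector_axis (a point): point on the lever's turning axis, 105 mm above the bench, turning with the lever: x points out along the lever towards its pointed end, z up. The lever is an upright bare-metal blade on top of the hub, 12 mm thick, reaching from 10 mm to 145 mm from the axis (full thickness to 125 mm, then tapering), lower edge 84 mm and upper edge 126 mm above the bench; the pivot boss (20 mm radius up to 90 mm high, 13 mm radius above) also reaches 126 mm
- open_outlet: the open outlet: a short aluminium pipe stub, 33 mm outer radius (35 at its lip), 34 mm high, open at the top with a dark inside; it stands fixed on one of the three seats, which one differs each time. Origin: centre of its underside, 60 mm above the bench, so its top is at 94 mm; z up
- capped_outlet1: an outlet closed by a flat aluminium cap of 38 mm radius with a low raised cross on top, top at 94 mm above the bench; fixed on one of the seats. Origin: centre of its underside, 60 mm above the bench
- capped_outlet2: the other capped outlet, same as the first
- start (a joint): travel of the start button, m: 0 up, 0.006 fully down (about 5 N); it springs back up by itself
- start_top (a point): centre of the top face of the start button when up: a round black push button of 16 mm radius, pressed straight down, on a grey box (75 by 75 by 45 mm) fixed to the bench behind the hub, on the robot's side
- tape_roll: loose roll of yellow masking tape lying flat, 96 mm across, 25 mm high; origin centre of underside
- water_bottle: loose clear plastic bottle with blue cap, 62 mm across, 160 mm tall; origin centre of underside
- offcut: loose wooden offcut, 160 by 45 by 30 mm, its length along its x; origin centre of underside
- sander: loose round orbital sander standing on its pad, 124 mm across, 127 mm tall; origin centre of underside

How it is judged (in metres and radians):
On the way, in this order (a step that is already met when the one before it is completed fails the run):
1. the selector lever points at the open outlet (y of open_outlet in the frame of selector_axis between -0.018 and 0.018 m and x of open_outlet in the frame of selector_axis above 0.1 m and velocity of joint selector between -0.1 and 0.1 rad/s), for 0.2 s.
2. the start button is pressed down (value of joint start above 0.0045 m), for 0.05 s.
At the end, for the whole second after the job is handed in: the lever's line passes within 18 mm of the open outlet's centre, on the pointed side, after the start button was pressed at least 4.5 mm; the button is up again (within 1.5 mm) (y of open_outlet in the frame of selector_axis between -0.018 and 0.018 m and x of open_outlet in the frame of selector_axis above 0.1 m and value of joint start below 0.0015 m); the robot touches nothing.
It fails at once if the start button is pressed while the lever does not point at the open outlet (value of joint start above 0.003 m and not (y of open_outlet in the frame of selector_axis between -0.018 and 0.018 m and x of open_outlet in the frame of selector_axis above 0.1 m)).
It fails at once if the lever is pinched: both sides of its blade are pressed by the fingers at once ((contact force between the fingers and selector_c2 above 3 N or contact force between the fingers and selector_c3 above 3 N) and (contact force between the fingers and selector_c4 above 3 N or contact force between the fingers and selector_c5 above 3 N)).
It fails at once if a bystander (tape roll, bottle, offcut or sander) is moved more than 20 mm, lifted or tipped (distance of any of tape_roll, water_bottle, offcut, sander from where it was at the start of the episode above 0.02 m or angle between any of tape_roll, water_bottle, offcut, sander's own z axis and vertical above 0.3 rad).
It also fails if it takes over 64 s, if anything falls off the work surface, if the arm or the gripper's body presses on something with over 40 N, if the wrist force passes 120 N, or if a joint passes its speed limit or range.

## Robot

A 7-joint arm with a two-finger parallel gripper is mounted at the origin on the work surface. World frame = base frame: x ahead of the robot, y to its left, z up, the work surface at z = 0. Lengths are in mm, angles in degrees, forces in N, time in s.
With the tool pointing down it reaches from about 400 to 875 mm from the base axis. Payload 6.5 kg.
Tool frame: the origin (TCP) lies midway between the tips of the shut fingers; the grasp point (between the pads) lies 19 mm behind it; z points along the fingers, y is the line along which they close (so a half turn about z gives the same grasp; the last joint's range is limited). The gripper opens to 88 mm and grips with 3 to 60 N. Pads are 18 mm wide; open, the fingers measure 123 mm over their backs; the gripper's body (75 mm by 187 mm) begins 45 mm behind the grasp point.
Start: joints at [65.42, 30.733, -0.252, 88.115, 0.149, 61.152, -4.079], TCP at [230.676, -607.683, 238.716] pointing down, gripper open.
Joint ranges: [-154.64, 154.64], [-21.42, 123.67], [-72.66, 72.17], [13.99, 137.28], [-74.86, 254.86], [10.95, 109.41], [-158.01, 158.01]. Speed limits (degrees/s): [136.94, 136.94, 180, 180, 180, 180, 180].

## Interface

Orientations are given as [roll, pitch, yaw] about the fixed x, y, z axes, in that order (R = Rz(yaw) Ry(pitch) Rx(roll)).
In Python, from rig import env gives the robot as it stands.
- The arm moves only by the tool carry_out, never from a script. Its argument "increments" is a list of rows, each an object of numbers: "tx", "ty", "tz": the shift along the tool's x, y, z in m; "ax", "ay", "az": the turn, a rotation vector about the tool's x, y, z in rad; "fingers": the closure in counts, from 0 (fully open) to 255 (shut). A call has 1 to 5 rows; each row is the pose to reach, as a shift and turn from the pose commanded when the call began, along the tool's axes at that moment; what a row does not reach only later rows make up. A row lasts 1/8 s, in which the tool goes at most 62.5 mm and 10.7 degrees, less where a joint would pass 70% of its speed; a pose out of reach is approached as far as the arm can. A call with a gripper value outside its range is refused whole. The fingers move at their own pace and stop on an object; "grip_force" is the grip in N (left out, the last holds). Time passes only in rows, so rows that repeat a pose let the fingers close. It gives the time, the measured TCP pose, the force, the opening and the grip force at its end, in the units of the state.
- env.read_state(): the state, without advancing time (a new reading comes with each control period).
- env.read_camera(name): name is "scene" or "top" or "wrist"; returns a dict with "color" (400x640x3 uint8, blue, green, red), "fx", "fy", "cx", "cy" (pixels), "k1" (the pictures are not rectified: a ray, as slopes to the right and down, at radius r is drawn at 1 + k1 r^2 times it, then the intrinsics apply), "R" (3x3) and "t" (3): a world point X has camera coordinates R X + t; the wrist camera has in their place "tool_from_camera" (4x4, takes a point from camera to tool coordinates, whose origin is the TCP and whose axes are the flange's). Camera axes: x right, y down, z forward; pixel columns grow to the right and rows downward; lengths in mm; the calibration is good to about 2 mm. A picture is of the moment at which its call begins: read the wrist's pose just before it. There is no depth.
- env.finish_job(): hands the job in; it is judged then, once.
The state is a dict: "time_s": time; "joint_pos": joint angles; "qvel": joint speeds; "joint_efforts": joint torques, N m; "ee_pos": TCP position; "orientation": TCP orientation; "force": force on the tool from outside, world axes, zero at the start; "wrist_torque": the same for the moment, N m; "grip_width": opening from 0.0 (shut) to 1.0 (fully open); "gripper_force": force on a finger pad.
Only numpy, scipy, OpenCV 4.12 (cv2) and the standard library are available. Lean on these libraries where they do the work, as an engineer would, in place of code of your own. Each camera call takes 0.05 s, during which the arm holds its last target. There are 200 camera calls.

## Working session

There is one attempt and no reset: what is moved stays moved. The work goes in short steps, Python scripts to look and compute and a tool call to move; the robot and the scene stay as the last step left them, time stands still between calls to the robot, and variables do not carry over. Pictures are saved under pics/ and viewed, at most 10 in all, crops included, and the job is handed in when it is done.

Besides the shell and the picture viewer there is one more tool, called after "Call:" by a JSON object that holds its "op" and its "data". carry_out: Moves the arm, as the interface text tells. Its arguments: {"type":"object","properties":{"increments":{"type":"array"},"grip_force":{"type":"number"}},"required":["increments"]}

```bash
mkdir -p pics; ls; cat > h.py <<'E'
import numpy as np, cv2
from rig import env
def ray(c,u,v):
    d=cv2.undistortPoints(np.array([[[(u-c['cx']),(v-c['cy'])]]],float)/[c['fx'],c['fy']],np.eye(3),np.zeros(4))[0,0]
    p=d.copy()
    for _ in range(20): p=d/(1+c['k1']*(p@p))
    R=np.array(c['R']);t=np.array(c['t'])
    return -R.T@t, R.T@np.array([p[0],p[1],1])
def onplane(c,u,v,z):
    o,d=ray(c,u,v); return o+d*(z-o[2])/d[2]
def proj(c,X):
    q=np.array(c['R'])@np.array(X,float)+np.array(c['t']);p=q[:2]/q[2];p=p*(1+c['k1']*(p@p))
    return p*[c['fx'],c['fy']]+[c['cx'],c['cy']]
E
python3 - <<'E'
from h import *
for n in('top','scene'):
    c=env.read_camera(n);cv2.imwrite(f'pics/{n}0.png',c['color']);print(n,c['fx'],c['k1'],ray(c,320,200))
s=env.read_state();print(s)
E
```

```text
pics
top 447.9043710942533 -0.05402114822620074 (array([ 369.00884331,  -26.26535729, 1293.17040918]), array([ 0.14680763, -0.00807907, -0.98919362]))
scene 448.4852685839964 -0.054460801659312975 (array([1235.17998995, -299.37190678,  968.68058984]), array([-0.59411252,  0.2597297 , -0.76129927]))
{'time_s': 0.1, 'joint_pos': array([65.42118268, 30.77310426, -0.25286058, 88.16277353,  0.14879823,
       61.15259643, -4.07820682]), 'qvel': array([-0.00898256, -0.11543122,  0.04151192, -0.12564784, -0.06240603,
       -0.07554632,  0.1286936 ]), 'joint_efforts': array([ 1.99594811e-03, -5.72083426e+01,  9.93725583e-01, -2.52234024e+01,
       -5.61662391e-02,  1.34793026e-02,  6.03030799e-06]), 'ee_pos': array([ 230.45292521, -607.19916693,  237.94292637]), 'orientation': array([-1.79912135e+02,  7.11649056e-03,  2.07898660e+01]), 'force': array([0.27607851, 0.19455716, 0.00585316]), 'wrist_torque': array([ 0.06598351,  0.05173159, -0.01643911]), 'gripper_force': 0.0, 'grip_width': 0.999759015020686}
```

View pics/top0.png

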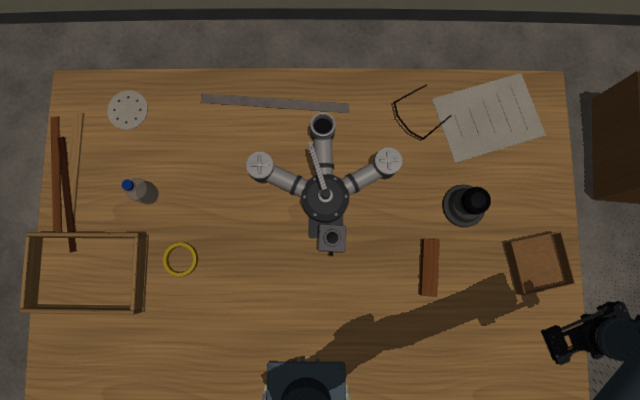

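View pics/scene0.png

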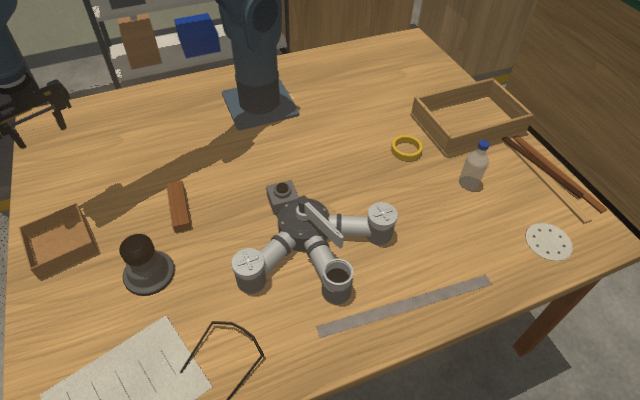

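The top view shows the open outlet in the middle at (322,126), with the caps at (260,165) and (388,161). The hub is near (325,197), the lever tip near (311,149), and the button at (332,238). The lever sits between the open outlet and the left (+y) cap. I'll zoom in to refine these positions.

```bash
python3 - <<'E'
from h import *
c=env.read_camera('top');im=c['color'][105:260,235:415]
cv2.imwrite('pics/crop.png',cv2.resize(im,None,fx=4,fy=3.8,interpolation=cv2.INTER_CUBIC)[:596])
P=lambda u,v,z:onplane(c,u,v,z)[:2].round(1)
print('open',P(322,125,94),'capL',P(260,164,94),'capR',P(388,160,94),'pivot',P(325,195,126),'tip',P(311,149,126),'btn',P(332,238,50),'offc',P(430,267,30),'tape',P(180,260,25),'sander',P(464,206,20))
E
```

```text
open [757.9 -41.6] capL [646.6 128.6] capR [ 658.4 -223. ] pivot [555.6 -49. ] tip [680.5 -11.6] btn [447.1 -69.7] offc [ 367.3 -344.6] tape [385.5 358.3] sander [ 541. -452.]
```

View pics/crop.png

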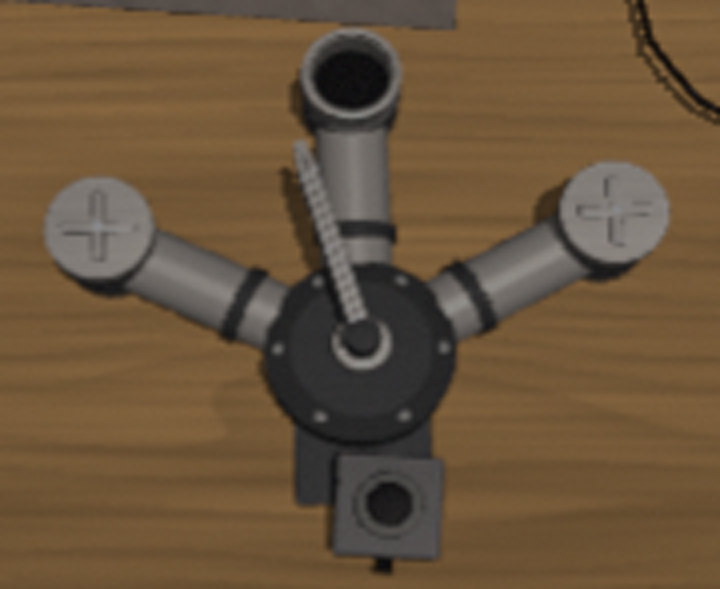

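The crop gives better pixels: open lip (351,74), caps (99,229) and (614,212), boss top (361,337), lever tip (301,146), button (389,504).

```bash
python3 - <<'E'
from h import *
from scipy.optimize import least_squares
c=env.read_camera('top');s=env.read_camera('scene')
f=lambda a,b:(235+(a+.5)/4-.5,105+(b+.5)/3.8-.5)
P=lambda a,b,z:onplane(c,*f(a,b),z)[:2]
o=P(351,74,94);L=P(99,229,94);Rr=P(614,212,94);piv=P(361,337,126);tip=P(301,146,126);base=P(357,312,126)
def m(p):
    return np.array([p[:2]+200*np.array([np.cos(p[2]+k),np.sin(p[2]+k)]) for k in np.radians([-63,0,63])])
r=least_squares(lambda p:(m(p)-[Rr,o,L]).ravel(),[555,-49,0]);print(r.x[:2],np.degrees(r.x[2]),r.fun.round(1),m(r.x).round(1))
print('piv',piv,'tip',tip,'levang',np.degrees(np.arctan2(*(tip-piv)[::-1])),np.degrees(np.arctan2(*(tip-r.x[:2])[::-1])),np.degrees(np.arctan2(*(tip-base)[::-1])))
# scene caps check
for X in m(r.x):print('scene',proj(s,[*X,94]))
o1,d1=ray(c,*f(389,504))
for uv in[(282,187),(283,188)]:
    o2,d2=ray(s,*uv)
    k=np.linalg.lstsq(np.c_[d1,-d2],o2-o1,rcond=None)[0];print('btn',o1+d1*k[0],o2+d2*k[1])
for z in(45,55,60):print(z,P(389,504,z))
x=s['color'][160:310,215:405];cv2.imwrite('pics/sc.png',cv2.resize(x,None,fx=4,fy=3.9,interpolation=cv2.INTER_CUBIC))
E
```

```text
[560.16577912 -49.9293345 ] 2.1105720991613834 [ 0.3 -1.4 -0.5  0.1  0.2  1.3] [[ 657.5 -224.7]
 [ 760.   -42.6]
 [ 644.3  131.5]]
piv [560.09009892 -48.66846721] tip [697.01420193  -8.56097056] levang 16.32624305522922 16.819716182454215 17.446957265638485
scene [247.29167498 259.27752957]
scene [337.70951722 270.02230638]
scene [382.44953659 211.28918694]
btn [448.28929225 -68.88623814  63.29020181] [448.24293509 -69.03596669  63.29240231]
btn [448.54107358 -69.02159487  59.38430975] [449.26679765 -66.70162422  59.3506939 ]
45 [449.46831392 -69.5200759 ]
55 [448.82369464 -69.17353092]
60 [448.501385   -69.00025843]
```

View pics/sc.png

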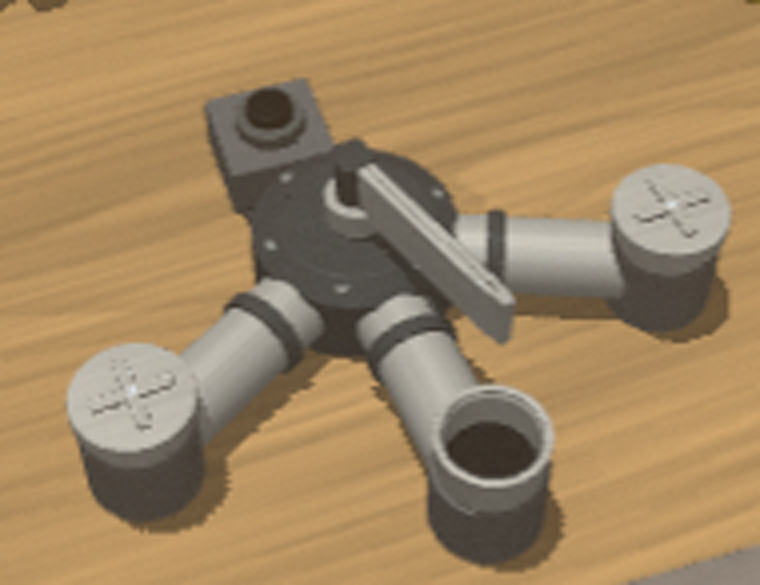

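Open outlet bearing is 2.1°, the lever is at about 16.8°, and the hub is at (560,-50). The button top is at about (448,-69,62). I'll close the fingers and move to the +y side of the lever, turning to yaw 2°.

Call:
{"op": "carry_out", "data": {"increments": [{"tx": 0.042,"ty": -0.031,"az": 0.066,"fingers": 255},{"tx": 0.084,"ty": -0.062,"az": 0.132,"fingers": 255},{"tx": 0.126,"ty": -0.093,"az": 0.198,"fingers": 255},{"tx": 0.168,"ty": -0.124,"az": 0.264,"fingers": 255},{"tx": 0.208,"ty": -0.154,"az": 0.328,"fingers": 255}], "grip_force": 20}}

```text
validation failed for argument at $.in...
```

Call:
{"op": "carry_out", "data": {"increments": [{"tx": 0.042,"ty": -0.031,"tz": 0.0,"ax": 0.0,"ay": 0.0,"az": 0.066,"fingers": 255},{"tx": 0.084,"ty": -0.062,"tz": 0.0,"ax": 0.0,"ay": 0.0,"az": 0.132,"fingers": 255},{"tx": 0.126,"ty": -0.093,"tz": 0.0,"ax": 0.0,"ay": 0.0,"az": 0.198,"fingers": 255},{"tx": 0.168,"ty": -0.124,"tz": 0.0,"ax": 0.0,"ay": 0.0,"az": 0.264,"fingers": 255},{"tx": 0.208,"ty": -0.154,"tz": 0.0,"ax": 0.0,"ay": 0.0,"az": 0.328,"fingers": 255}], "grip_force": 20}}

```text
time_s: 0.88
ee_pos: [371.3, -388.2, 238.8]
orientation: [180.0, -0.0, 1.9]
force: [0.0, -0.1, 0.2]
grip_width: 0.456
gripper_force: 0.0
```

Call:
{"op": "carry_out", "data": {"increments": [{"tx": 0.032,"ty": -0.045,"tz": 0,"ax": 0,"ay": 0,"az": 0,"fingers": 255},{"tx": 0.064,"ty": -0.09,"tz": 0,"ax": 0,"ay": 0,"az": 0,"fingers": 255},{"tx": 0.096,"ty": -0.135,"tz": 0,"ax": 0,"ay": 0,"az": 0,"fingers": 255},{"tx": 0.128,"ty": -0.18,"tz": 0,"ax": 0,"ay": 0,"az": 0,"fingers": 255},{"tx": 0.16,"ty": -0.225,"tz": 0,"ax": 0,"ay": 0,"az": 0,"fingers": 255}]}}

```text
time_s: 1.5
ee_pos: [523.4, -158.0, 238.9]
orientation: [180.0, -0.0, 2.0]
force: [-0.3, 0.7, -0.2]
grip_width: 0.005
gripper_force: 0.0
```

Call:
{"op": "carry_out", "data": {"increments": [{"tx": 0.028,"ty": -0.042,"tz": 0,"ax": 0,"ay": 0,"az": 0,"fingers": 255},{"tx": 0.056,"ty": -0.084,"tz": 0,"ax": 0,"ay": 0,"az": 0,"fingers": 255},{"tx": 0.084,"ty": -0.126,"tz": 0,"ax": 0,"ay": 0,"az": 0,"fingers": 255},{"tx": 0.112,"ty": -0.168,"tz": 0,"ax": 0,"ay": 0,"az": 0,"fingers": 255},{"tx": 0.13,"ty": -0.205,"tz": 0,"ax": 0,"ay": 0,"az": 0,"fingers": 255}]}}

```text
time_s: 2.12
ee_pos: [646.1, 51.9, 238.5]
orientation: [-180.0, -0.0, 2.0]
force: [-0.5, -0.6, 0.5]
grip_width: 0.005
gripper_force: 0.0
```

Call:
{"op": "carry_out", "data": {"increments": [{"tx": 0.02,"ty": 0.005,"tz": 0.035,"ax": 0,"ay": 0,"az": 0,"fingers": 255},{"tx": 0.02,"ty": 0.005,"tz": 0.07,"ax": 0,"ay": 0,"az": 0,"fingers": 255},{"tx": 0.02,"ty": 0.005,"tz": 0.105,"ax": 0,"ay": 0,"az": 0,"fingers": 255},{"tx": 0.02,"ty": 0.005,"tz": 0.138,"ax": 0,"ay": 0,"az": 0,"fingers": 255},{"tx": 0.02,"ty": 0.005,"tz": 0.138,"ax": 0,"ay": 0,"az": 0,"fingers": 255}]}}

```text
time_s: 2.75
ee_pos: [663.3, 45.4, 98.0]
orientation: [180.0, 0.3, 2.0]
force: [-0.1, 0.3, 0.4]
grip_width: 0.006
gripper_force: 0.0
```

```bash
python3 - <<'E'
from h import *
s=env.read_camera('scene');x=s['color'][130:290,235:435];cv2.imwrite('pics/sc2.png',cv2.resize(x,None,fx=3.5,fy=3.5,interpolation=cv2.INTER_CUBIC));print(env.read_state()['ee_pos'],env.read_state()['force'])
E
```

```text
[664.84006298  45.59104094 100.12920974] [0.27686855 0.64421303 0.00872847]
```

View pics/sc2.png

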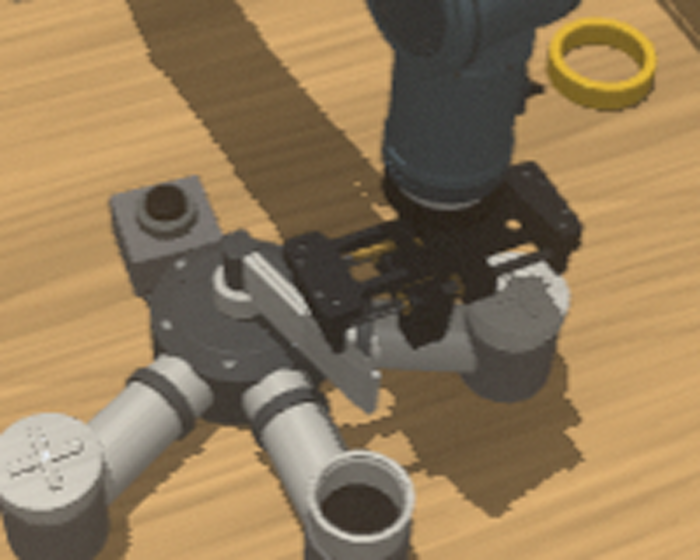

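The shut fingers sit on the +y side of the lever with a clear gap. I'll push slowly toward -y.

Call:
{"op": "carry_out", "data": {"increments": [{"tx": 0,"ty": 0.012,"tz": 0,"ax": 0,"ay": 0,"az": 0,"fingers": 255},{"tx": 0,"ty": 0.024,"tz": 0,"ax": 0,"ay": 0,"az": 0,"fingers": 255},{"tx": 0,"ty": 0.036,"tz": 0,"ax": 0,"ay": 0,"az": 0,"fingers": 255},{"tx": 0,"ty": 0.043,"tz": 0,"ax": 0,"ay": 0,"az": 0,"fingers": 255},{"tx": 0,"ty": 0.05,"tz": 0,"ax": 0,"ay": 0,"az": 0,"fingers": 255}]}}

```text
time_s: 3.42
ee_pos: [667.7, -3.7, 101.1]
orientation: [-179.9, -0.1, 2.0]
force: [2.0, 2.6, -0.1]
grip_width: 0.004
gripper_force: 1.1
```

Call:
{"op": "carry_out", "data": {"increments": [{"tx": 0,"ty": 0.003,"tz": 0,"ax": 0,"ay": 0,"az": 0,"fingers": 255},{"tx": 0,"ty": 0.006,"tz": 0,"ax": 0,"ay": 0,"az": 0,"fingers": 255},{"tx": 0,"ty": 0.009,"tz": 0,"ax": 0,"ay": 0,"az": 0,"fingers": 255},{"tx": 0,"ty": 0.01,"tz": 0,"ax": 0,"ay": 0,"az": 0,"fingers": 255},{"tx": 0,"ty": 0.01,"tz": 0,"ax": 0,"ay": 0,"az": 0,"fingers": 255}]}}

```text
time_s: 4.05
ee_pos: [667.5, -14.5, 100.6]
orientation: [180.0, 0.0, 2.0]
force: [0.2, 0.2, 0.6]
grip_width: 0.001
gripper_force: 0.7
```

```bash
python3 - <<'E'
from h import *
s=env.read_camera('scene');x=s['color'][170:310,255:395];cv2.imwrite('pics/sc3.png',cv2.resize(x,None,fx=4.25,fy=4.25,interpolation=cv2.INTER_CUBIC));print(env.read_state()['ee_pos'],env.read_state()['force'])
for a in(0,2.1,5,10,15):
  q=np.radians(a);print(a,((proj(s,[560+145*np.cos(q),-50+145*np.sin(q),126])-[255,170])*4.25).round())
E
```

```text
[667.41714857 -14.51721775 100.61710469] [1.05146781 1.68419199 1.46817823]
0 [301. 316.]
2.1 [310. 313.]
5 [322. 308.]
10 [342. 299.]
15 [361. 288.]
```

View pics/sc3.png

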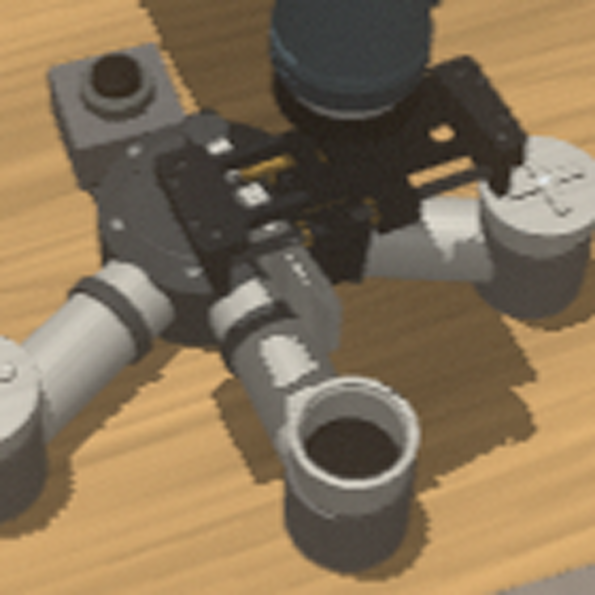

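The lever is moving: its tip is at about crop (338,303), so roughly 8.5°. I'll push 10 mm more and re-measure.

Call:
{"op": "carry_out", "data": {"increments": [{"tx": 0,"ty": 0.003,"tz": 0,"ax": 0,"ay": 0,"az": 0,"fingers": 255},{"tx": 0,"ty": 0.006,"tz": 0,"ax": 0,"ay": 0,"az": 0,"fingers": 255},{"tx": 0,"ty": 0.009,"tz": 0,"ax": 0,"ay": 0,"az": 0,"fingers": 255},{"tx": 0,"ty": 0.01,"tz": 0,"ax": 0,"ay": 0,"az": 0,"fingers": 255},{"tx": 0,"ty": 0.01,"tz": 0,"ax": 0,"ay": 0,"az": 0,"fingers": 255}]}}

```text
time_s: 4.72
ee_pos: [667.8, -24.8, 100.6]
orientation: [180.0, 0.0, 2.0]
force: [0.3, 0.5, 0.1]
grip_width: 0.003
gripper_force: 0.5
```

```bash
python3 - <<'E'
from h import *
s=env.read_camera('scene');x=s['color'][170:310,255:395];x=cv2.resize(x,None,fx=4.25,fy=4.25,interpolation=cv2.INTER_CUBIC)
for a in(0,2.1,5,10,15):
  q=np.radians(a);p=((proj(s,[560+145*np.cos(q),-50+145*np.sin(q),126])-[255,170])*4.25).astype(int);cv2.circle(x,tuple(map(int,p)),2,(0,0,255),-1)
cv2.imwrite('pics/sc4.png',x);print(env.read_state()['ee_pos'],env.read_state()['force'])
E
```

```text
[667.6815231  -24.78600209 100.6190653 ] [0.32877768 0.69363071 0.1370176 ]
```

View pics/sc4.png

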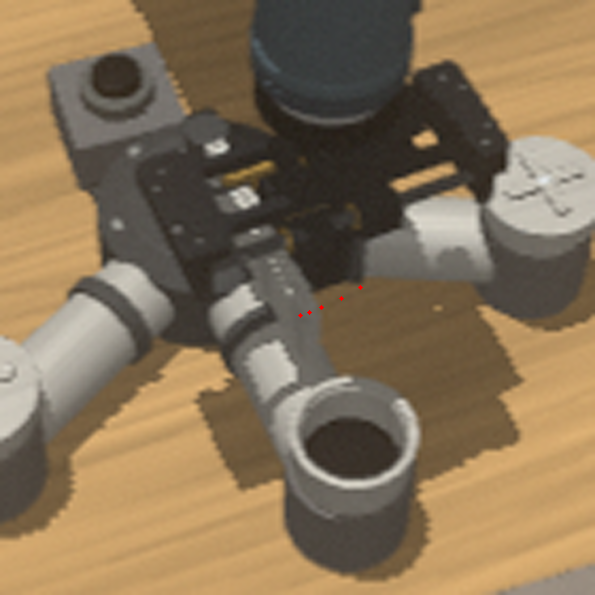

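The lever tip now projects at about 2–4°. I'll back off, lift, and step aside for an unobstructed top view.

Call:
{"op": "carry_out", "data": {"increments": [{"tx": 0,"ty": -0.025,"tz": 0,"ax": 0,"ay": 0,"az": 0,"fingers": 255},{"tx": 0,"ty": -0.05,"tz": 0,"ax": 0,"ay": 0,"az": 0,"fingers": 255},{"tx": 0,"ty": -0.06,"tz": -0.03,"ax": 0,"ay": 0,"az": 0,"fingers": 255},{"tx": 0,"ty": -0.06,"tz": -0.08,"ax": 0,"ay": 0,"az": 0,"fingers": 255},{"tx": 0,"ty": -0.06,"tz": -0.12,"ax": 0,"ay": 0,"az": 0,"fingers": 255}]}}

```text
time_s: 5.4
ee_pos: [665.5, 34.9, 222.2]
orientation: [179.9, 0.0, 2.0]
force: [0.2, -0.6, -0.0]
grip_width: 0.007
gripper_force: 0.0
```

Call:
{"op": "carry_out", "data": {"increments": [{"tx": -0.045,"ty": -0.025,"tz": 0,"ax": 0,"ay": 0,"az": 0,"fingers": 255},{"tx": -0.09,"ty": -0.05,"tz": 0,"ax": 0,"ay": 0,"az": 0,"fingers": 255},{"tx": -0.135,"ty": -0.075,"tz": 0,"ax": 0,"ay": 0,"az": 0,"fingers": 255},{"tx": -0.18,"ty": -0.1,"tz": 0,"ax": 0,"ay": 0,"az": 0,"fingers": 255},{"tx": -0.22,"ty": -0.12,"tz": 0,"ax": 0,"ay": 0,"az": 0,"fingers": 255}]}}

```text
time_s: 6.02
ee_pos: [439.7, 147.9, 220.6]
orientation: [179.9, 0.0, 2.0]
force: [0.8, 1.6, 0.4]
grip_width: 0.008
gripper_force: 0.0
```

```bash
python3 - <<'E'
from h import *
c=env.read_camera('top');im=c['color'][105:260,235:415]
cv2.imwrite('pics/crop2.png',cv2.resize(im,None,fx=4,fy=3.8,interpolation=cv2.INTER_CUBIC)[:596]);print(env.read_state()['ee_pos'])
f=lambda X:((proj(c,X)-[235,105])*[4,3.8]).round()
for a in(-2.5,0,2.1,5,7):
  q=np.radians(a);print(a,f([560+145*np.cos(q),-50+145*np.sin(q),126]))
E
```

```text
[434.56548819 150.12332939 220.14904749]
-2.5 [371. 134.]
0 [361. 134.]
2.1 [353. 134.]
5 [342. 134.]
7 [335. 135.]
```

View pics/crop2.png

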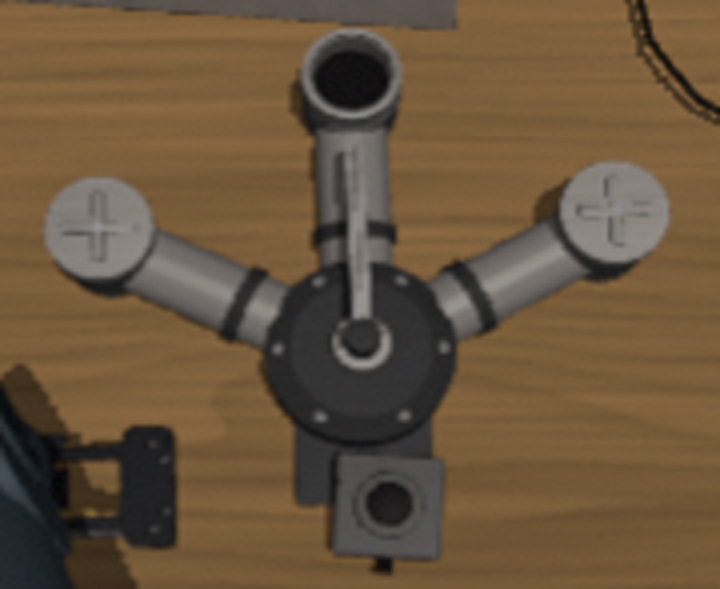

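The lever tip is at (351,150) and the boss at (361,337), so the lever is at about 2.9° against a target of 2.1°. That is about 3 mm off at the outlet. Next is the button.

Call:
{"op": "carry_out", "data": {"increments": [{"tx": 0.002,"ty": 0.045,"tz": 0,"ax": 0,"ay": 0,"az": 0,"fingers": 255},{"tx": 0.004,"ty": 0.09,"tz": 0,"ax": 0,"ay": 0,"az": 0,"fingers": 255},{"tx": 0.006,"ty": 0.135,"tz": 0,"ax": 0,"ay": 0,"az": 0,"fingers": 255},{"tx": 0.006,"ty": 0.18,"tz": 0,"ax": 0,"ay": 0,"az": 0,"fingers": 255},{"tx": 0.006,"ty": 0.219,"tz": 0,"ax": 0,"ay": 0,"az": 0,"fingers": 255}]}}

```text
time_s: 6.7
ee_pos: [454.8, -73.3, 220.7]
orientation: [180.0, 0.1, 1.9]
force: [0.5, -0.4, 0.5]
grip_width: 0.004
gripper_force: 0.0
```

Call:
{"op": "carry_out", "data": {"increments": [{"tx": 0,"ty": 0,"tz": 0.04,"ax": 0,"ay": 0,"az": 0,"fingers": 255},{"tx": 0,"ty": 0,"tz": 0.08,"ax": 0,"ay": 0,"az": 0,"fingers": 255},{"tx": 0,"ty": 0,"tz": 0.12,"ax": 0,"ay": 0,"az": 0,"fingers": 255},{"tx": 0,"ty": 0,"tz": 0.14,"ax": 0,"ay": 0,"az": 0,"fingers": 255},{"tx": 0,"ty": 0,"tz": 0.14,"ax": 0,"ay": 0,"az": 0,"fingers": 255}]}}

```text
time_s: 7.32
ee_pos: [453.9, -71.2, 79.5]
orientation: [180.0, 0.2, 2.0]
force: [-0.5, -0.1, 1.1]
grip_width: 0.005
gripper_force: 0.0
```

Call:
{"op": "carry_out", "data": {"increments": [{"tx": -0.005,"ty": -0.001,"tz": 0.004,"ax": 0,"ay": 0,"az": 0,"fingers": 255},{"tx": -0.005,"ty": -0.001,"tz": 0.01,"ax": 0,"ay": 0,"az": 0,"fingers": 255},{"tx": -0.005,"ty": -0.001,"tz": 0.016,"ax": 0,"ay": 0,"az": 0,"fingers": 255},{"tx": -0.005,"ty": -0.001,"tz": 0.018,"ax": 0,"ay": 0,"az": 0,"fingers": 255},{"tx": -0.005,"ty": -0.001,"tz": 0.018,"ax": 0,"ay": 0,"az": 0,"fingers": 255}]}}

```text
time_s: 7.95
ee_pos: [450.7, -70.0, 62.9]
orientation: [180.0, -0.0, 2.0]
force: [-0.0, -0.9, 4.9]
grip_width: 0.006
gripper_force: 2.0
```

Contact made. I'll press further in small steps.

Call:
{"op": "carry_out", "data": {"increments": [{"tx": 0,"ty": 0,"tz": 0.002,"ax": 0,"ay": 0,"az": 0,"fingers": 255},{"tx": 0,"ty": 0,"tz": 0.004,"ax": 0,"ay": 0,"az": 0,"fingers": 255},{"tx": 0,"ty": 0,"tz": 0.004,"ax": 0,"ay": 0,"az": 0,"fingers": 255}]}}

```text
time_s: 8.32
ee_pos: [450.9, -70.0, 60.9]
orientation: [180.0, -0.0, 2.0]
force: [-8.4, 1.1, 37.1]
grip_width: 0.006
gripper_force: 18.8
```

The force rose to 37 N, so the button is at its stop. I'll release slowly to confirm the spring profile and travel.

Call:
{"op": "carry_out", "data": {"increments": [{"tx": 0,"ty": 0,"tz": -0.004,"ax": 0,"ay": 0,"az": 0,"fingers": 255},{"tx": 0,"ty": 0,"tz": -0.006,"ax": 0,"ay": 0,"az": 0,"fingers": 255},{"tx": 0,"ty": 0,"tz": -0.006,"ax": 0,"ay": 0,"az": 0,"fingers": 255}]}}

```text
time_s: 8.7
ee_pos: [450.7, -70.0, 64.8]
orientation: [180.0, -0.0, 2.0]
force: [0.1, -0.8, 2.7]
grip_width: 0.01
gripper_force: 1.4
```

Call:
{"op": "carry_out", "data": {"increments": [{"tx": 0,"ty": 0,"tz": -0.002,"ax": 0,"ay": 0,"az": 0,"fingers": 255},{"tx": 0,"ty": 0,"tz": -0.002,"ax": 0,"ay": 0,"az": 0,"fingers": 255}]}}

```text
time_s: 8.95
ee_pos: [450.5, -69.9, 66.7]
orientation: [-180.0, -0.0, 2.0]
force: [1.1, -0.5, 2.3]
grip_width: 0.004
gripper_force: 0.9
```

Call:
{"op": "carry_out", "data": {"increments": [{"tx": 0,"ty": 0,"tz": -0.002,"ax": 0,"ay": 0,"az": 0,"fingers": 255},{"tx": 0,"ty": 0,"tz": -0.002,"ax": 0,"ay": 0,"az": 0,"fingers": 255}]}}

```text
time_s: 9.2
ee_pos: [449.8, -69.7, 68.5]
orientation: [-180.0, 0.1, 2.0]
force: [-0.5, 0.4, -0.3]
grip_width: 0.003
gripper_force: 0.0
```

Contact ran from above 66.7 mm down to 60.9 mm, which is full travel. I'll lift away.

Call:
{"op": "carry_out", "data": {"increments": [{"tx": 0,"ty": 0,"tz": -0.04,"ax": 0,"ay": 0,"az": 0,"fingers": 255},{"tx": 0,"ty": 0,"tz": -0.09,"ax": 0,"ay": 0,"az": 0,"fingers": 255},{"tx": 0,"ty": 0,"tz": -0.14,"ax": 0,"ay": 0,"az": 0,"fingers": 255},{"tx": 0,"ty": 0,"tz": -0.15,"ax": 0,"ay": 0,"az": 0,"fingers": 255},{"tx": 0,"ty": 0,"tz": -0.15,"ax": 0,"ay": 0,"az": 0,"fingers": 255}]}}

```text
time_s: 9.82
ee_pos: [450.2, -69.9, 218.6]
orientation: [180.0, -0.0, 2.0]
force: [-1.1, -0.2, -0.7]
grip_width: 0.006
gripper_force: 0.0
```

```bash
python3 -c "
from rig import env
s=env.read_state();print(s['ee_pos'],s['force']);print(env.finish_job())"
```

```text
[450.16025166 -69.8588696  218.55185088] [-1.10406699 -0.24993963 -0.6735937 ]
the job is handed in; nothing more can be done
None
```

The job is handed in, with no verdict returned: the lever points about 3 mm off the open outlet's centre (limit 18 mm), the start button was pressed its full travel and released, and the hand was lifted clear without going near the loose items.

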